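# Pack the soldering tray at the goldsmith's bench

## Robot

A 7-joint arm with a two-finger parallel gripper is mounted at the origin on the work surface. World frame = base frame: x ahead of the robot, y to its left, z up, the work surface at z = 0. Lengths are in m, angles in rad, forces in N, time in s.
With the tool pointing down it reaches from about 0.425 to 0.875 m from the base axis. Payload 9.9 kg.
Tool frame: the origin (TCP) lies on the centre line of the jaws, within the pads' length; the fingertips stand 14 mm ahead of it and the grasp point (between the pads) lies 5 mm behind it; y points along the fingers, x is the direction in which the jaws open and shut, and the axes are right-handed (so a half turn about y gives the same grasp; the last joint's range is limited). The gripper opens to 85 mm and grips with 20 to 120 N. Pads are 22 mm wide; open, the fingers measure 114 mm over their backs; the gripper's body (76 mm by 85 mm) begins 54 mm behind the grasp point. The pads swing forward as they close: fully open they stand 13 mm farther back than shut.
Start: joints at [-1.225, 0.576, 0.025, 1.437, -0.015, 1.129, -0.057], TCP at [0.281, 0.614, 0.245] pointing down, gripper open.
Joint ranges: [-2.76, 2.76], [-0.34, 2.15], [-1.52, 1.57], [0.19, 2.46], [-1.09, 4.23], [0.17, 1.99], [-2.82, 2.82]. Speed limits (rad/s): [2.22, 2.22, 3.01, 3.01, 3.14, 3.14, 3.14].

## Interface

Orientations are given as a rotation vector (axis times angle).
In Python, from station import manip, fingers, planner, readout, optics, order, spotter gives the robot as it stands. Calls block until the motion is done:
- manip.move_pose(position, orientation): joint-space move of the TCP to a pose.
- manip.move_linear(position, rot=None, velocity=0.15, f_stop=None): straight line of the TCP; rot=None keeps the orientation; velocity is the mean speed in m/s. With f_stop (N) it stops when the force on the tool has changed by that much, and returns True; else False.
- manip.movej(angles): joint-space move.
- fingers.gripper_to(opening, strength=None): opening from 0.0 (shut) to 1.0 (fully open); strength is the grip in N (None keeps the last); returns when the fingers have stopped.
- manip.pause(seconds).
- planner.solve_ik(position, orientation): joint angles nearest the present ones, or None.
- readout.state(): the state.
- optics.snapshot(name): name is "scene" or "top" or "wrist"; returns a dict with "img" (420x560x3 uint8, red, green, blue), "intrinsics" (3x3 intrinsics, pixels), "k1" (the pictures are not rectified: a ray, as slopes to the right and down, at radius r is drawn at 1 + k1 r^2 times it, then the intrinsics apply), "world_to_cam" (4x4, takes a point from world to camera coordinates); the wrist camera has in their place "mount" (4x4, takes a point from camera to tool coordinates, whose origin is the TCP and whose axes are the tool frame's). Camera axes: x right, y down, z forward; pixel columns grow to the right and rows downward; lengths in m; the calibration is good to about 2 mm. A picture is of the moment at which its call begins: read the wrist's pose just before it. There is no depth.
A pose or a line that the arm cannot do raises manip.IKError and nothing moves.
- order.sign_off(): hands the job in, once; it reports no verdict.
Trained networks look in a picture, given as the dict that the camera call returned (one of the last four; its "shot" number tells which), for a name from the list of things; names that differ only in an ending like _2 or _b are one class to them, and where a whole thing is asked for, a point or a joint stands for the part that bears it (a point fixed in the world has none). Each returns a list of dicts, best first, with "p" (0 to 1); they miss things now and then, are a little off and sometimes report something else, mostly with a low value. They report only what shows in the picture. A call takes as long as a camera call. They do not tell look-alikes from the thing itself.
- spotter.boxes_of(picture, label): "rect" ([left, top, right, bottom] in pixels, round what is visible of it).
- spotter.pinpoint(picture, label): "at" ([row, column] in pixels: a listed point, or the origin of a listed thing).
The state is a dict: "t": time; "joint_positions": joint angles; "dq": joint speeds; "joint_efforts": joint torques, N m; "tool_pos": TCP position; "orientation": TCP orientation; "contact_force": force on the tool from outside, world axes, zero at the start; "torque": the same for the moment, N m; "grip_width": opening from 0.0 (shut) to 1.0 (fully open).
Only numpy, scipy, OpenCV 4.12 (cv2) and the standard library are available. Lean on these libraries where they do the work, as an engineer would, in place of code of your own. Each camera call takes 0.05 s, during which the arm holds its last target.

## Task

Pack the dark wooden soldering tray, each thing upright on the floor of its own cell: of its row of three cells the squat glass jar goes in the widest, the square bottle from the crate in the middle one, and the straight white stick in the narrowest, and the black block goes lengthwise in the long cell beside the one with the brass tin. Set each thing down without dropping it, and leave it released. The slim jar, the white cone and the two round bottles do not belong: leave them standing where they are.

Things in the scene. Friction and masses are not known exactly. Their poses are not given: they have to be found in the camera images.
- tray: Fixed dark wooden tray, 144 (x) x 200 (y), walls 18 high, floor 5 thick; origin centre of underside; yaw within 0.4 rad; left or right of the robot. Cells, size x by y, centre x,y (mm). Far (+x) row: WIDE 66x76 at +34,+57; MEDIUM 66x60 at +34,-15; NARROW 66x46 at +34,-72. Near (-x) row: LONG 58x100 at -38,+45; one with a fixed flat brass tin (45 across, 10 high) at -38,-52.
- crate: Fixed open plywood crate, 54 (x) x 134.5 (y) x 36 mm high, walls and floor 6 mm, across the bench from the tray, yaw within 0.4 rad. It holds a snug row along its y axis of three bottles that touch one another and the walls (about 0.6 mm play each). Origin: centre of its underside.
- square_bottle: Wanted. Amber glass bottle, square body 40 x 40 x 50 mm, tall round black cap 22 mm across from 54 to 84 mm above its underside; 0.11 kg. In the crate, in any of its three places, underside 6 mm above the bench, its axes along the crate's; pinch the cap from above along x, across the row. Loose, upright, origin centre of the underside.
- round_bottle_a: Not wanted. Amber glass bottle in the crate, like the square one but with a round body, 40 mm in diameter and 50 mm high, and a small low black cap, 18 mm across, its top 64 mm above the underside. Loose, origin at the centre of its underside.
- round_bottle_b: Not wanted. A second bottle, the same as round_bottle_a, in the crate.
- squat_jar: Wanted. Squat clear glass jar with a dark grey steel screw lid, 48 mm across (glass 46 mm, lid the top 16 mm) and 55 mm high, about 0.12 kg. Loose, upright, origin at the centre of its underside, z up. 
- slim_jar: Not wanted. Slim, taller clear glass jar with the same kind of dark lid, 32 mm across and 80 mm high. Loose, origin at the centre of its underside.
- borax_stick: Wanted. Plain white straight round stick (cylinder) with a flat top, 28 mm across and 60 mm high, standing on end, about 0.06 kg. Loose, upright, origin at the centre of its underside, z up. 
- ring_cone: Not wanted. White ceramic ring cone, 44 mm across at the foot, tapering almost to a point, 71 mm high. Loose, origin at the centre of its underside.
- charcoal_block: Wanted. Black rectangular soldering block, 30 mm (its x) by 76 mm (its y) by 52 mm high, about 0.09 kg. Loose, upright, origin at the centre of its underside, z up. It fits the long cell with its y axis along the tray's y axis (either way round).
Mind the look-alikes: they are no part of the job. What is shaped like the round_bottle_a but turquoise is not meant. Several things have the shape of the tray; the one meant has the colours described above.

How it is judged:
By the outcome, as a careful person would: the job done as asked, in the order asked, and still so for the second after the job is handed in, with the robot touching nothing.
It also fails if it takes over 112 s, if anything falls off the work surface, if the arm or the gripper's body presses on something with over 40 N, if the wrist force passes 120 N, or if a joint passes its speed limit or range.

## Working session

There is one attempt and no reset: what is moved stays moved. The work goes in short steps, each a Python script; the robot and the scene stay as the last script left them, time stands still between calls to the robot, and variables do not carry over. Pictures are saved under pics/ and viewed, and the job is handed in when it is done.

```bash
ls; mkdir -p pics; python3 - <<'E'
from station import manip, fingers, planner, readout, optics, order, spotter
import cv2
for n in ("scene","top","wrist"):
    s=readout.state()
    p=optics.snapshot(n)
    cv2.imwrite(f"pics/a_{n}.png",cv2.cvtColor(p["img"],cv2.COLOR_RGB2BGR))
    print(n,p["intrinsics"],p["k1"],p.get("world_to_cam"),p.get("mount"),p["shot"])
print(s)
E
```

```text
pics
scene [[425.62901105   0.         285.47411557]
 [  0.         425.62901105 210.78429177]
 [  0.           0.           1.        ]] -0.026837837237996764 [[-0.73109628  0.68217975  0.01135892  0.32375105]
 [ 0.39599362  0.43782866 -0.80715248 -0.13667417]
 [-0.55559633 -0.58560811 -0.59023373  1.27319133]
 [ 0.          0.          0.          1.        ]] None 1
top [[482.01599784   0.         277.83034283]
 [  0.         482.01599784 206.7309389 ]
 [  0.           0.           1.        ]] -0.07680690388257931 [[ 2.10005194e-02 -9.99724752e-01 -1.04594006e-02 -2.94980779e-04]
 [-9.93910388e-01 -1.97441856e-02 -1.08408063e-01  4.86982524e-01]
 [ 1.08171712e-01  1.26723325e-02 -9.94051454e-01  1.10446703e+00]
 [ 0.00000000e+00  0.00000000e+00  0.00000000e+00  1.00000000e+00]] None 2
wrist [[321.44853722   0.         283.14475884]
 [  0.         321.44853722 217.55810751]
 [  0.           0.           1.        ]] 0.024973653823756995 None [[ 9.99999697e-01  6.44789950e-04 -4.35212704e-04  5.04036916e-04]
 [ 6.19413853e-04 -3.21513494e-01  9.46904794e-01 -1.29010523e-01]
 [ 4.70627937e-04 -9.46904777e-01 -3.21513796e-01  8.23373321e-02]
 [ 0.00000000e+00  0.00000000e+00  0.00000000e+00  1.00000000e+00]] 3
{'t': 0.1, 'joint_positions': array([-1.22479351,  0.57643613,  0.0248139 ,  1.43783009, -0.01498059,
        1.1289651 , -0.05651242]), 'dq': array([ 0.00066996, -0.00170846, -0.000792  , -0.00374129, -0.00102555,
       -0.00115097,  0.00020571]), 'joint_efforts': array([ 6.43168620e-03, -7.67305326e+01,  2.25786164e+00, -2.86603045e+01,
        1.59281882e-02,  8.66176706e-03,  8.33265130e-05]), 'tool_pos': array([0.28109009, 0.61327445, 0.24453396]), 'orientation': array([-1.38325394, -0.88622927,  0.88817286]), 'contact_force': array([ 0.39679624, -0.18035216,  0.79745008]), 'torque': array([-0.03181045, -0.00508929, -0.03016552]), 'grip_width': 0.9996516303718311}
```

View pictures.

View pics/a_scene.png

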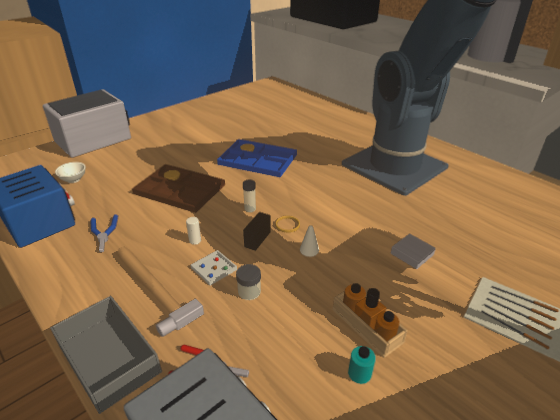

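View pics/a_top.png

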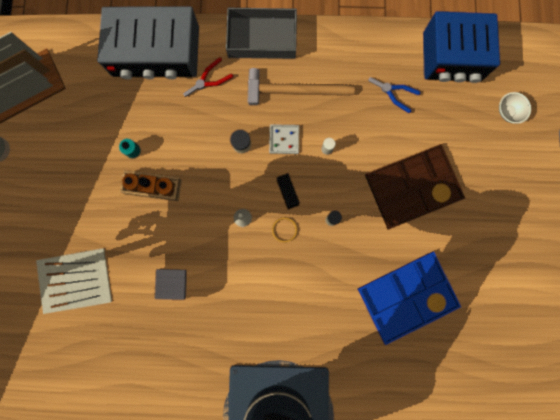

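View pics/a_wrist.png

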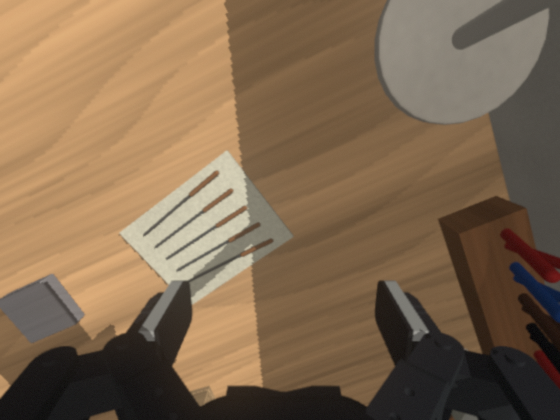

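```bash
cat > h.py <<'E'
from station import manip, fingers, planner, readout, optics, order, spotter
import cv2, numpy as np
from scipy.spatial.transform import Rotation as R
from scipy.optimize import least_squares
def cam(p, st=None):
    if "world_to_cam" in p and p["world_to_cam"] is not None: return np.array(p["world_to_cam"])
    T=np.eye(4); T[:3,:3]=R.from_rotvec(st["orientation"]).as_matrix(); T[:3,3]=st["tool_pos"]
    return np.linalg.inv(T@np.array(p["mount"]))
def proj(p,W,X):
    X=np.atleast_2d(X); c=X@W[:3,:3].T+W[:3,3]; s=c[:,:2]/c[:,2:]
    s=s*(1+p["k1"]*(s**2).sum(1,keepdims=True)); K=p["intrinsics"]
    return s*[K[0,0],K[1,1]]+[K[0,2],K[1,2]]   # (col,row)
def ray(p,W,uv):
    K=p["intrinsics"]; d=(np.array(uv,float)-[K[0,2],K[1,2]])/[K[0,0],K[1,1]]; s=d.copy()
    for _ in range(15): s=d/(1+p["k1"]*(s@s))
    v=W[:3,:3].T@np.array([s[0],s[1],1.]); o=-W[:3,:3].T@W[:3,3]; return o,v
def onz(p,W,uv,z):
    o,v=ray(p,W,uv); return o+v*(z-o[2])/v[2]
def down(yaw):  # tool y -> -z ; tool x at angle yaw in world
    x=np.array([np.cos(yaw),np.sin(yaw),0]); y=np.array([0,0,-1.]); z=np.cross(x,y)
    return R.from_matrix(np.stack([x,y,z],1)).as_rotvec()
def save(name,img,crop=None,scale=1):
    if crop: a,b,c,d=crop; img=img[b:d,a:c]
    img=cv2.cvtColor(img,cv2.COLOR_RGB2BGR)
    if scale!=1: img=cv2.resize(img,None,fx=scale,fy=scale,interpolation=cv2.INTER_CUBIC)
    cv2.imwrite("pics/"+name,img)
E
python3 - <<'E'
from h import *
print(np.round(R.from_rotvec(readout.state()["orientation"]).as_matrix(),3))
for n in ("top","scene"):
    p=optics.snapshot(n);W=cam(p)
    for l in "tray crate square_bottle round_bottle_a squat_jar slim_jar borax_stick ring_cone charcoal_block".split():
        z={"square_bottle":.006,"round_bottle_a":.006}.get(l,0)
        for d in spotter.pinpoint(p,l)[:4]:
            r,c=d["at"]; print(n,l,round(d["p"],2),np.round([c,r],1),np.round(onz(p,W,(c,r),z),4)[:2])
    if n=="top":
        save("b1.png",p["img"],(100,110,370,240),2.9); save("b2.png",p["img"],(350,130,480,250),5)
    else: save("b3.png",p["img"],(320,260,420,400),4)
print(readout.state()["t"])
E
```

```text
[[ 0.417 -0.    -0.909]
 [ 0.909 -0.001  0.417]
 [-0.001 -1.    -0.   ]]
top tray 0.68 [412.3 186.3] [ 0.546  -0.3144]
top tray 0.67 [407.1 295.3] [ 0.285  -0.3004]
top tray 0.16 [242.2 216.9] [0.4635 0.0949]
top crate 0.75 [154.9 184.6] [0.538  0.3102]
top crate 0.72 [149.3 185.8] [0.5348 0.3238]
top square_bottle 0.85 [151.7 189.4] [0.5252 0.3158]
top round_bottle_a 0.79 [132.7 151.7] [0.6175 0.3678]
top round_bottle_a 0.71 [137.  184.1] [0.5375 0.3526]
top round_bottle_a 0.5 [168.8 187.7] [0.5301 0.2742]
top squat_jar 0.59 [240.5 143.7] [0.6428 0.1044]
top slim_jar 0.49 [416.9 186.6] [ 0.5455 -0.3256]
top slim_jar 0.45 [331.8 221.8] [ 0.4561 -0.1199]
top ring_cone 0.81 [240.8 215.4] [0.4671 0.0984]
top charcoal_block 0.81 [289.7 192.8] [ 0.5241 -0.0179]
scene tray 0.79 [177.1 189.3] [ 0.5491 -0.3177]
scene tray 0.59 [259.8 153.7] [ 0.2524 -0.321 ]
scene crate 0.64 [250.1 209.2] [ 0.4603 -0.1134]
scene square_bottle 0.8 [368.1 325.3] [0.535  0.3223]
scene round_bottle_a 0.7 [382.6 338.8] [0.5398 0.3589]
scene round_bottle_a 0.64 [361.5 372.1] [0.6202 0.3755]
scene round_bottle_a 0.63 [351.3 305.5] [0.5211 0.2704]
scene round_bottle_a 0.37 [369.3 327.3] [0.537  0.3267]
scene squat_jar 0.88 [251.8 291.6] [0.6365 0.1082]
scene slim_jar 0.66 [248.7 208.6] [ 0.4613 -0.1178]
scene borax_stick 0.67 [193.5 241.2] [ 0.6365 -0.1033]
scene ring_cone 0.95 [309.1 247.1] [0.4537 0.0905]
scene charcoal_block 0.93 [254.1 237.1] [ 0.5236 -0.0209]
1.15
```

```bash
true
```

```text
(no output)
```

View pics/b1.png

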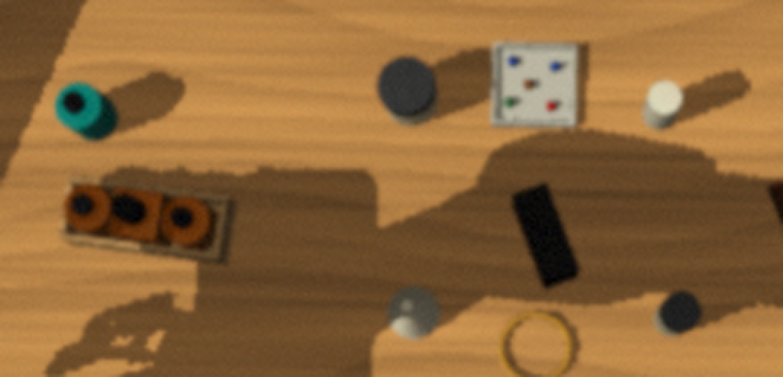

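View pics/b2.png

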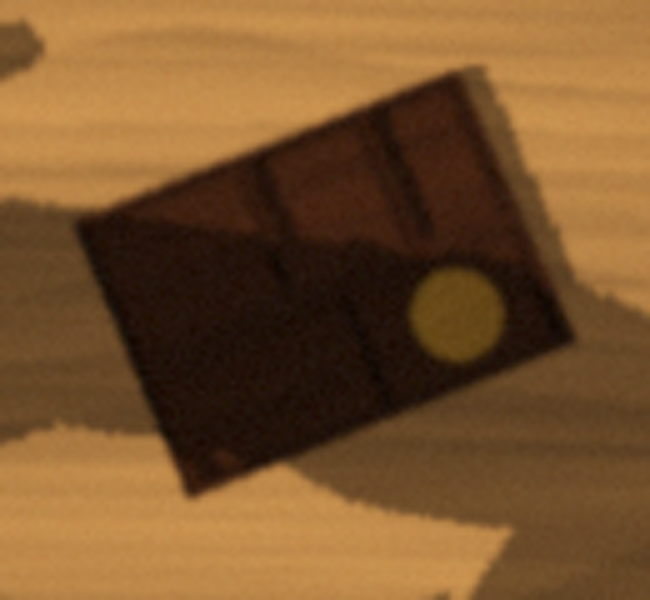

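View pics/b3.png

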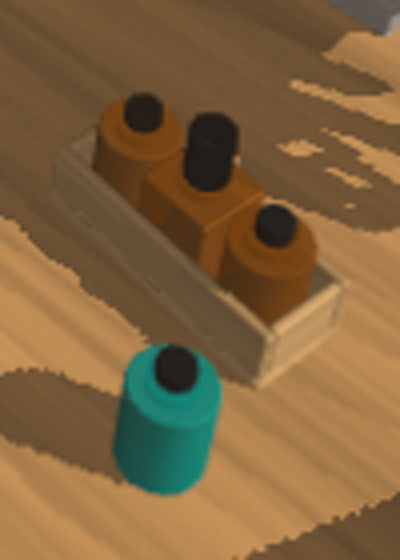

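```bash
python3 - <<'E'
from h import *
p=optics.snapshot("top");W=cam(p)
q=optics.snapshot("scene");V=cam(q)
print("camc",-W[:3,:3].T@W[:3,3],-V[:3,:3].T@V[:3,3])
c=np.array([[80,222],[465,70],[572,340],[190,495]])/5+[350,130]-.5
P=np.array([onz(p,W,u,.018) for u in c]); print(P.round(4))
m=P.mean(0); print("tray",m, [np.degrees(np.arctan2(*(a[1::-1]))) for a in (P[0]-P[1],P[3]-P[2],P[0]-P[3],P[1]-P[2])],[np.linalg.norm(a) for a in (P[0]-P[1],P[3]-P[2],P[0]-P[3],P[1]-P[2])])
print(proj(q,V,P).round(1))
for n,u,z in [("jar",(240.6,140.5),.055),("stick",(328.9,145.5),.06),("block",(288,191),.03),("cap",(144.5,182),.09),("lcap",(129,181),.07),("rcap",(163,185),.07)]:
    X=onz(p,W,u,z); print(n,X.round(4), proj(q,V,X).round(1))
save("c1.png",q["img"],(120,150,320,310),4)
E
```

```text
camc [ 0.3645511 -0.004676   1.1506868] [0.99819572 0.58457463 0.63748611]
[[ 0.5707 -0.1976  0.018 ]
 [ 0.6493 -0.3847  0.018 ]
 [ 0.5188 -0.4339  0.018 ]
 [ 0.4413 -0.2497  0.018 ]]
tray [ 0.5450294  -0.31646477  0.018     ] [np.float64(112.79149887297962), np.float64(112.80514480610384), np.float64(21.965475158247646), np.float64(20.674823450890162)] [np.float64(0.20294771675317377), np.float64(0.1998063230305127), np.float64(0.13945051283635693), np.float64(0.13948360539907134)]
[[194.1 206.1]
 [130.  187.3]
 [164.  163.9]
 [223.7 179.4]]
jar [0.6371 0.0992 0.055 ] [[247.6 269.6]]
stick [ 0.6279 -0.1058  0.06  ] [[193.  218.5]]
block [ 0.5241 -0.0135  0.03  ] [[255.6 228.6]]
cap [0.5299 0.3095 0.09  ] [[370.2 288.4]]
lcap [0.5347 0.3517 0.07  ] [[386.5 311.2]]
rcap [0.5268 0.2722 0.07  ] [[353.7 284.2]]
```

View pics/c1.png

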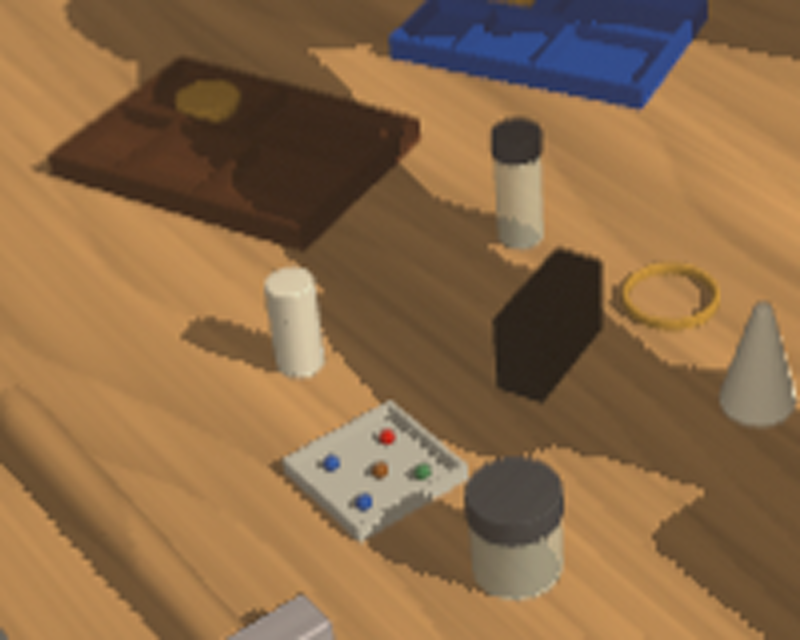

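```bash
python3 - <<'E'
from h import *
yaw=np.radians(22)
for nm,xy in dict(jar=(.638,.101),bot=(.53,.312),stick=(.63,-.105),block=(.524,-.016),t1=(.545,-.316)).items():
    for y in (yaw,yaw+np.pi,-.1,-.1+np.pi):
        s=planner.solve_ik([*xy,.15],down(y)); print(nm,round(y,2),None if s is None else s.round(2))
t=readout.state()["t"]
manip.move_pose([.638,.101,.17],down(yaw))
s=readout.state(); print(s["t"]-t,s["tool_pos"],s["joint_positions"].round(2))
p=optics.snapshot("wrist");W=cam(p,s)
save("d1.png",p["img"],None,1.4)
for l in ("squat_jar",):
    for d in spotter.pinpoint(p,l): print(d["p"],d["at"],onz(p,W,d["at"][::-1],0))
    for d in spotter.boxes_of(p,l): print(d)
print(proj(p,W,[[.638,.101,0],[.638,.101,.055],[*s["tool_pos"]]]))
E
```

```text
jar 0.38 [-0.4   0.64  0.29  1.64 -0.22  0.89  0.36]
jar 3.53 [-0.83  1.05  1.35  1.66 -1.05  1.34 -2.05]
jar -0.1 [-0.47  0.66  0.4   1.65 -0.31  0.9  -0.05]
jar 3.04 [ 0.01  0.64 -0.4   1.63  0.29  0.93  2.55]
bot 0.38 [-0.74  0.59  0.2   1.73 -0.15  0.84 -0.08]
bot 3.53 [-0.26  0.63 -0.57  1.71  0.41  0.93  2.54]
bot -0.1 [-0.8   0.6   0.31  1.73 -0.23  0.85 -0.49]
bot 3.04 [-0.33  0.61 -0.44  1.71  0.32  0.9   2.14]
stick 0.38 [-0.11  0.64  0.34  1.66 -0.26  0.88  0.72]
stick 3.53 [-0.52  1.04  1.35  1.68 -1.05  1.33 -1.72]
stick -0.1 [-0.17  0.65  0.45  1.67 -0.34  0.9   0.31]
stick 3.04 [-0.52  1.04  1.35  1.68 -1.05  1.33 -2.2 ]
block 0.38 [-0.28  0.49  0.32  1.96 -0.22  0.72  0.56]
block 3.53 [-0.76  0.91  1.36  1.98 -1.    1.16 -1.74]
block -0.1 [-0.34  0.5   0.42  1.96 -0.3   0.73  0.15]
block 3.04 [ 0.16  0.48 -0.31  1.95  0.21  0.75  2.76]
t1 0.38 [ 0.08  0.69  0.63  1.69 -0.49  0.92  1.29]
t1 3.53 [-0.16  1.03  1.35  1.7  -1.05  1.32 -1.35]
t1 -0.1 [ 0.01  0.73  0.78  1.7  -0.6   0.97  0.91]
t1 3.04 [-0.16  1.03  1.35  1.7  -1.05  1.32 -1.83]
2.25 [0.63787396 0.10269981 0.17003845] [-0.41  0.62  0.31  1.62 -0.22  0.93  0.36]
0.73 [202.5, 286.6] [0.64283711 0.10109709 0.        ]
{'rect': [258.3, 176.6, 316.9, 247.6], 'p': 0.72}
[[281.92790738 200.77124594]
 [281.67108212 219.3753757 ]
 [281.6756775  297.33951344]]
```

View pics/d1.png

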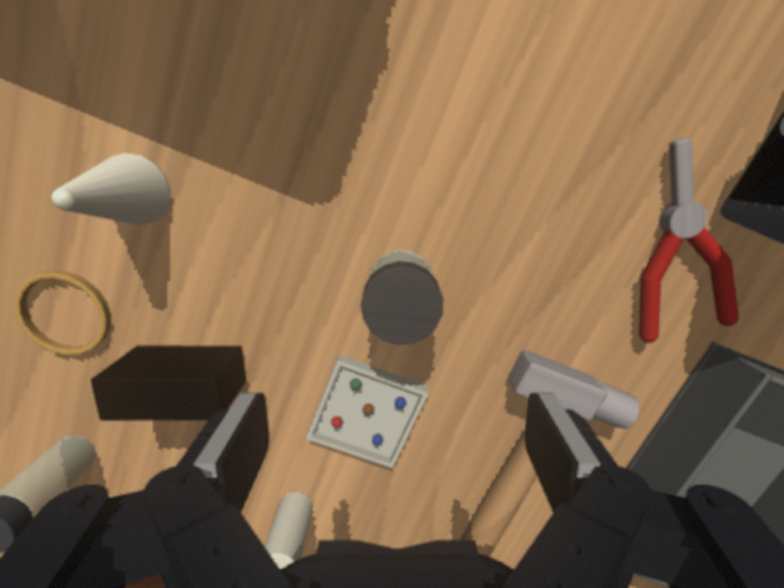

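```bash
cat >> h.py <<'E'
def ln(pos,rot=None,v=.15,f=None):
    r=manip.move_linear(pos,rot,v,f); return r
def st(msg=""):
    s=readout.state(); print(msg,"t",round(s["t"],2),"pos",s["tool_pos"].round(4),"F",s["contact_force"].round(1),"g",round(s["grip_width"],3)); return s
E
python3 - <<'E'
from h import *
yaw=np.radians(22)
s=st();p=optics.snapshot("wrist");W=cam(p,s)
print(down(yaw),s["orientation"])
a=onz(p,W,np.array([402,303])/1.4,.055); print(a)
x,y=a[:2]
ln([x,y,.1],down(yaw),.2); s=st()
p=optics.snapshot("wrist");save("d2.png",p["img"],None,1.2)
W=cam(p,s);print(proj(p,W,[[x,y,.055],[x,y,.039]]))
E
```

```text
t 3.65 pos [0.6379 0.1021 0.17  ] F [ 0.7  0.2 -0.8] g 1.001
[-1.5497244  -0.30123591  0.30123591] [-1.5491933  -0.30249597  0.30237009]
[0.64114336 0.10430446 0.055     ]
 t 4.2 pos [0.6413 0.1042 0.1003] F [ 0.  -0.1  1.7] g 0.999
[[281.9094417  254.6235952 ]
 [282.02039936 243.89200835]]
```

View pics/d2.png

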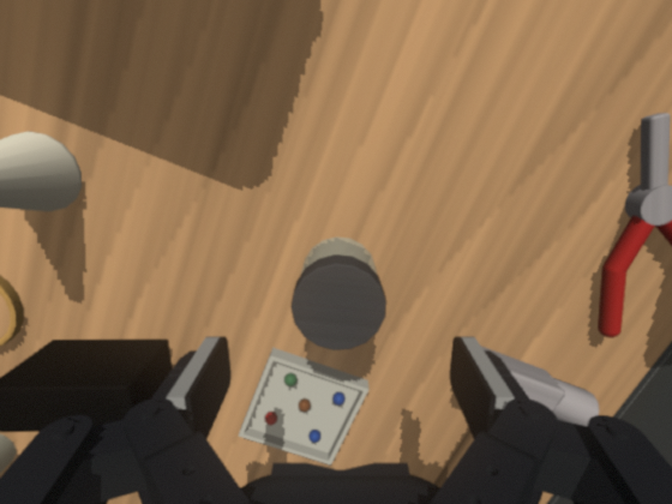

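```bash
python3 - <<'E'
from h import *
yaw=np.radians(22); x,y=.6407,.1055
ln([x,y,.041],down(yaw),.12,15); st("down")
fingers.gripper_to(0.0,40); st("grip")
ln([x,y,.06],None,.1); s=st("lift")
p=optics.snapshot("wrist");save("d3.png",p["img"],None,1.2)
ln([x,y,.20],None,.25); st()
# look at the tray from high, camera over tray
t=.545-.0*np.cos(yaw),-.316
manip.move_pose([.53,-.28,.24],down(yaw)); s=st("tray")
p=optics.snapshot("wrist");W=cam(p,s);save("d4.png",p["img"],None,1.4)
np.save("W4.npy",W)
E
```

```text
down t 4.89 pos [0.6412 0.1054 0.0417] F [ 0.3 -0.5 -0.7] g 1.003
grip t 5.34 pos [0.6411 0.1055 0.042 ] F [-2.5 -0.1  4.2] g 0.546
lift t 5.68 pos [0.6411 0.1056 0.0606] F [-0.1  0.2 -0.9] g 0.549
 t 6.44 pos [0.6398 0.1056 0.1985] F [-0.5  1.  -2. ] g 0.547
tray t 7.93 pos [ 0.531  -0.2783  0.2395] F [ 0.7 -0.2 -1.7] g 0.548
```

View pics/d3.png

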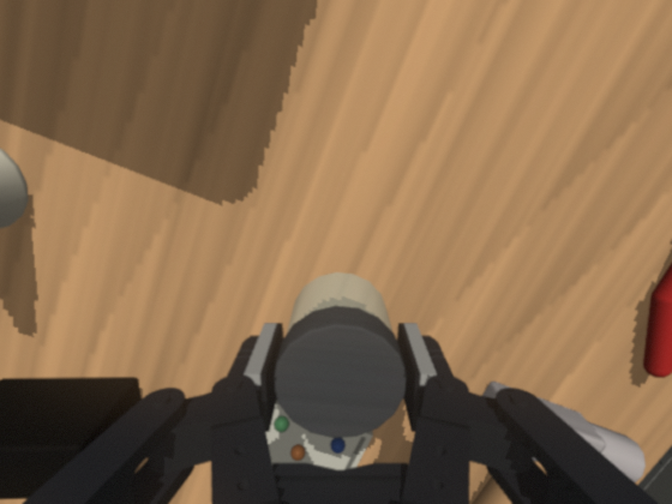

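View pics/d4.png

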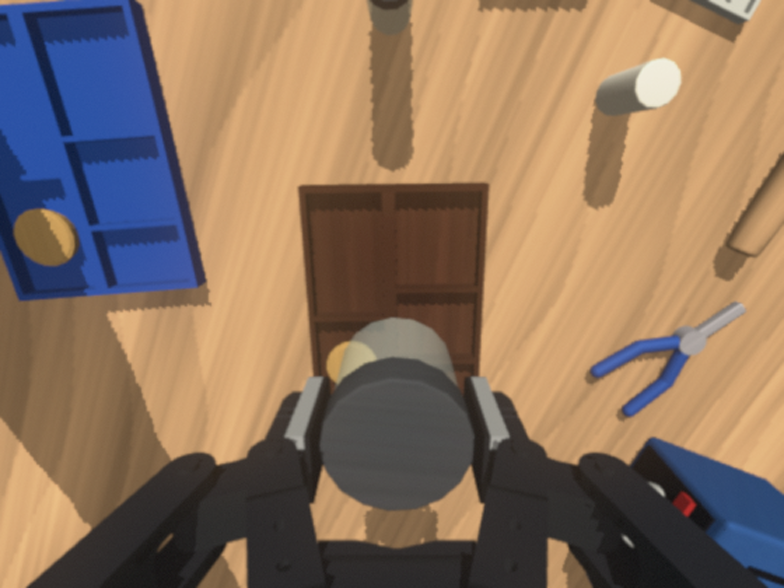

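```bash
python3 - <<'E'
from h import *
W=np.load("W4.npy"); p=optics.snapshot("wrist")
A=onz(p,W,np.array([302,187])/1.4,.018);B=onz(p,W,np.array([489,184])/1.4,.018)
d=(B-A)[:2];print(A,B,np.linalg.norm(d)); yaw=np.arctan2(d[1],d[0]);print("yaw",np.degrees(yaw))
ex=np.array([np.cos(yaw),np.sin(yaw)]);ey=np.array([-ex[1],ex[0]])
# inner points: (px)->tray model
m=((A+B)/2)[:2]-.1*ey; print("centre",m)
def tp(x,y,z,m=m,yaw=yaw): 
    ex=np.array([np.cos(yaw),np.sin(yaw)]);ey=np.array([-ex[1],ex[0]]); return [*(m+x*ex+y*ey),z]
for mm,yy in ((m,yaw),(np.array([.5450,-.3165]),np.radians(22))):
    pts=[tp(-.072,.1,.018,mm,yy),tp(.072,.1,.018,mm,yy),tp(.001,.017,.018,mm,yy),tp(.067,.017,.018,mm,yy),tp(-.067,-.007,.018,mm,yy),tp(-.072,-.04,.018,mm,yy),tp(.072,-.03,.018,mm,yy)]
    print((proj(p,W,pts)*1.4).round(0).tolist())
s=st()
T=np.eye(4);T[:3,:3]=R.from_rotvec(s["orientation"]).as_matrix();T[:3,3]=s["tool_pos"]
for dz in (0,.005,-.005): print((proj(p,W,(T@[0,-.0135,dz,1])[:3])*1.4).round())
E
```

```text
[ 0.44399818 -0.25173164  0.018     ] [ 0.57359031 -0.19659112  0.018     ] 0.14083535504931877
yaw 23.04940246408225
centre [ 0.54794671 -0.31617814]
[[300.0, 187.0], [491.0, 184.0], [398.0, 291.0], [479.0, 290.0], [317.0, 320.0], [314.0, 356.0], [483.0, 343.0]]
[[298.0, 184.0], [490.0, 185.0], [395.0, 290.0], [476.0, 290.0], [313.0, 317.0], [309.0, 354.0], [479.0, 343.0]]
 t 8.03 pos [ 0.5309 -0.2784  0.2396] F [-0.6  0.7 -0.6] g 0.545
[[394. 442.]]
[[394. 427.]]
[[394. 456.]]
```

```bash
cat >> h.py <<'E'
TC=np.array([.5475,-.3162]); TY=np.radians(22.6)
TX=np.array([np.cos(TY),np.sin(TY)]); TYV=np.array([-TX[1],TX[0]])
def tray(x,y): return TC+x*TX+y*TYV
def setdown(x,y,zrest,dz=0,dx=0,opening=.75,hover=.07,rot=None,pre=True):
    """x,y cell in tray frame; zrest expected TCP z; dx,dz object offset in tool x/z while tool aligned with tray"""
    g=tray(x-dx,y-dz); rot=down(TY) if rot is None else rot
    if pre: manip.move_pose([*g,zrest+hover],rot); st("hover")
    ln([*g,zrest+.008],rot,.15); st("low")
    r=ln([*g,zrest-.004],None,.025,5); st(f"touch {r}")
    fingers.gripper_to(opening); s=st("released"); return s
E
python3 - <<'E'
from h import *
setdown(.034,.057,.047,dz=.003,dx=.001)
s=readout.state(); ln([*s["tool_pos"][:2],.15],None,.2)
fingers.gripper_to(1.0)
s=st(); p=optics.snapshot("wrist");W=cam(p,s);save("e1.png",p["img"],None,1.4)
print((proj(p,W,[[*tray(.034,.057),.06],[*tray(.034,.057),.005]])*1.4).round())
E
```

```text
hover t 8.61 pos [ 0.5575 -0.2541  0.1177] F [-0.7 -0.1 -0. ] g 0.547
low t 9.18 pos [ 0.5578 -0.2546  0.0565] F [ 0.2  0.2 -0.9] g 0.544
touch True t 9.58 pos [ 0.5573 -0.2541  0.0466] F [-1.9 -0.7  4.8] g 0.551
released t 9.9 pos [ 0.5571 -0.2535  0.0459] F [-0.2 -0.   0.3] g 0.757
 t 10.92 pos [ 0.5568 -0.2535  0.1492] F [ 0.7  0.  -0.6] g 1.004
[[398. 316.]
 [398. 286.]]
```

View pics/e1.png

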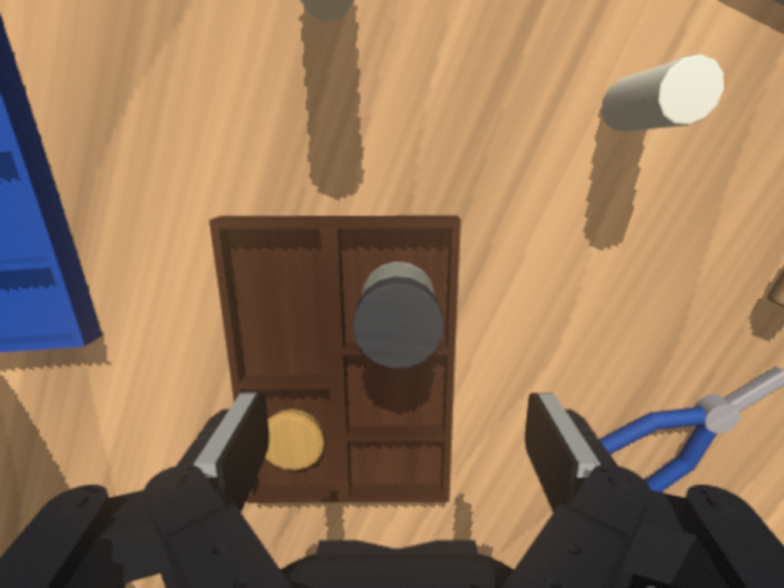

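```bash
python3 - <<'E'
from h import *
s=st(); p=optics.snapshot("wrist");W=cam(p,s)
C=np.array([[212,218],[460,217],[449,500],[256,503]])/1.4
P=np.array([onz(p,W,u,.018) for u in C]);print(P.round(4),P.mean(0).round(4))
for a,b in ((0,1),(3,2),(3,0),(2,1)): d=P[b]-P[a];print(np.degrees(np.arctan2(d[1],d[0])).round(1),np.linalg.norm(d).round(4))
ln([*s["tool_pos"][:2],.20],None,.25)
manip.move_pose([.53,.31,.20],down(-.1)); s=st("crate")
p=optics.snapshot("wrist");W=cam(p,s);save("f1.png",p["img"],None,1.4)
print((proj(p,W,[[.53,.31,.09],[.53,.31,.06]])*1.4).round())
for l in ("square_bottle","crate","round_bottle_a"):
    for d in spotter.pinpoint(p,l): print(l,d["p"],np.array(d["at"])*1.4,onz(p,W,d["at"][::-1],0 if l=="crate" else .006))
np.save("W5.npy",W)
E
```

```text
t 10.97 pos [ 0.5569 -0.2535  0.1494] F [ 0.9 -0.5  0.1] g 1.001
[[ 0.4422 -0.2509  0.018 ]
 [ 0.5727 -0.1956  0.018 ]
 [ 0.6507 -0.3797  0.018 ]
 [ 0.5246 -0.435   0.018 ]] [ 0.5476 -0.3153  0.018 ]
22.9 0.1418
23.7 0.1376
114.1 0.2017
112.9 0.2
crate t 13.4 pos [0.5306 0.3087 0.2   ] F [-0.   0.5  0.2] g 0.995
[[394. 305.]
 [394. 290.]]
square_bottle 0.96 [256.06 395.22] [0.53148897 0.31929441 0.006     ]
crate 0.59 [256.06 394.52] [0.5308189 0.3180069 0.       ]
round_bottle_a 0.9 [206.64 398.58] [0.537458   0.35435191 0.006     ]
round_bottle_a 0.85 [168.   518.14] [0.62146315 0.37179151 0.006     ]
```

View pics/f1.png

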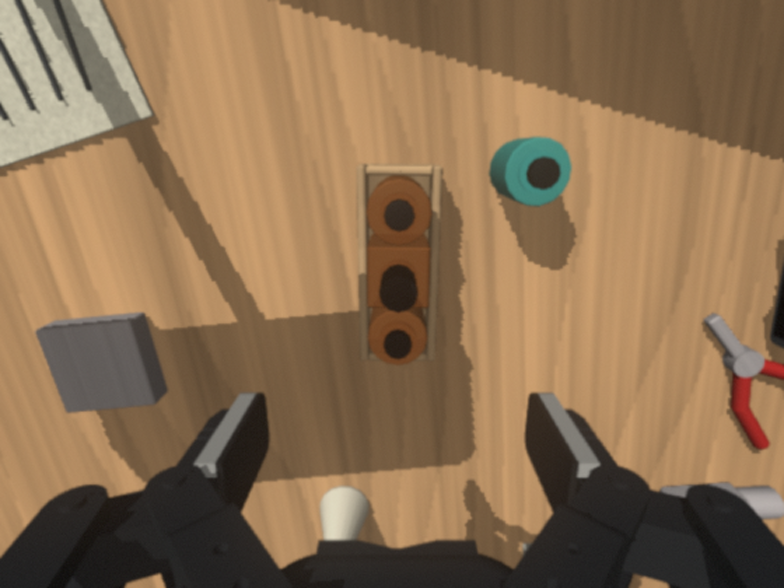

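```bash
python3 - <<'E'
from h import *
p=optics.snapshot("wrist");W=np.load("W5.npy")
a=onz(p,W,np.array([399,214])/1.4,.07);b=onz(p,W,np.array([398,345])/1.4,.07);c=onz(p,W,np.array([398,292])/1.4,.09)
print(a,b,c,"yaw",np.arctan2(*(a-b)[1::-1])-np.pi/2,"mid",(a+b)/2)
save("f2.png",p["img"],(230,100,350,270),3.5)
E
```

```text
[0.53771976 0.35759063 0.07      ] [0.52905379 0.27687429 0.07      ] [0.53307446 0.31765847 0.09      ] yaw -0.10695360103717699 mid [0.53338677 0.31723246 0.07      ]
```

View pics/f2.png

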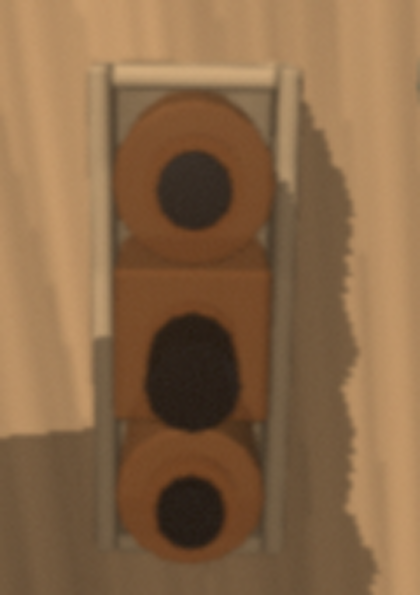

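```bash
python3 - <<'E'
from h import *
x,y=.5332,.3174
ln([x,y,.125],down(-.105),.2); s=st()
p=optics.snapshot("wrist");W=cam(p,s);save("f3.png",p["img"],(200,200,370,340),4)
print((proj(p,W,[[x,y,.09],[x,y,.06]])-[200,200])*4); np.save("W6.npy",W)
E
```

```text
t 14.18 pos [0.5336 0.3171 0.1254] F [-0.3  0.2 -0.4] g 1.0
[[325.2994735  250.29654454]
 [326.29341289 166.94648332]]
```

View pics/f3.png

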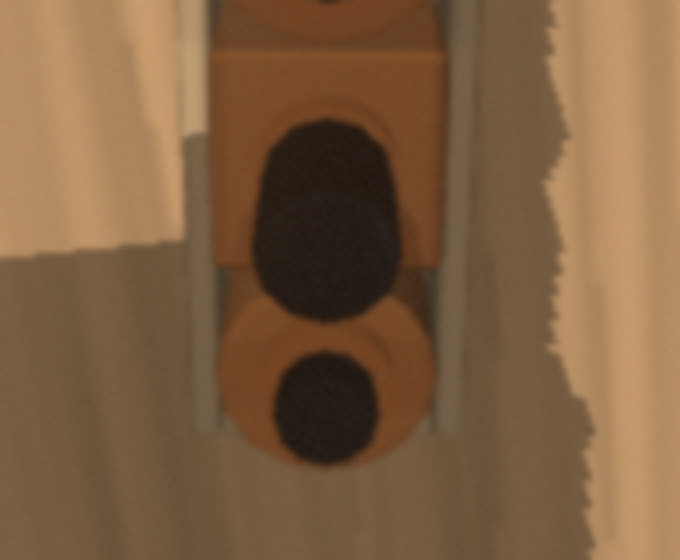

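```bash
python3 - <<'E'
from h import *
x,y=.5333,.3175
print(ln([x,y,.076],down(-.105),.12,12)); st("down")
fingers.gripper_to(0.0,40); st("grip")
p=optics.snapshot("wrist");save("g1.png",p["img"],None,1.2)
r=ln([x,y,.10],None,.05,25); st(f"lift {r}")
if not r:
    r=ln([x,y,.21],None,.15,30); s=st(f"lift {r}")
    p=optics.snapshot("wrist");W=cam(p,s);save("g2.png",p["img"],None,1.2); np.save("W7.npy",W)
E
```

```text
False
down t 14.78 pos [0.5338 0.3175 0.0767] F [-0.1  0.4 -0. ] g 0.998
grip t 15.38 pos [0.5334 0.3176 0.0763] F [-1.5  0.4  3.7] g 0.244
lift False t 16.07 pos [0.5332 0.3175 0.1001] F [-0.4 -0.3 -0.7] g 0.245
lift False t 16.95 pos [0.5327 0.3174 0.2091] F [-0.5 -0.6 -0.9] g 0.244
```

View pics/g2.png

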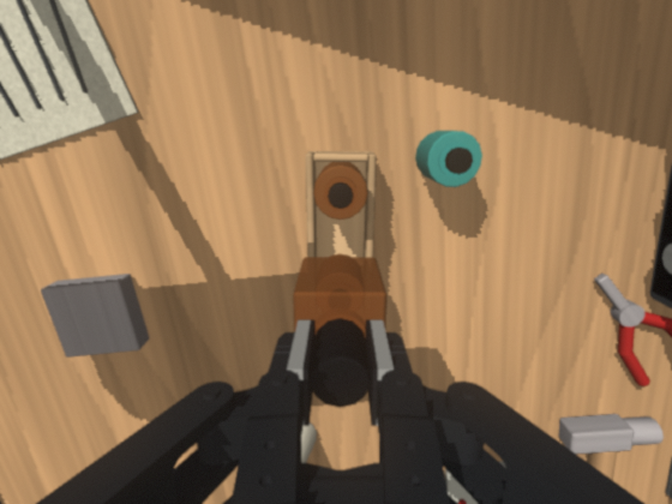

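```bash
sed -i 's/TC=np.array.*/TC=np.array([.5476,-.3159]); TY=np.radians(22.8)/' h.py; python3 - <<'E'
from h import *
g=tray(.034,-.015)
manip.move_pose([*g,.20],down(TY)); s=st("hover")
p=optics.snapshot("wrist");W=cam(p,s);save("h1.png",p["img"],None,1.4)
print((proj(p,W,[[*g,.2+.009],[*tray(.034+.033,.015),.018],[*tray(.034-.033,.015),.018]])*1.4).round())
E
```

```text
hover t 19.27 pos [ 0.5855 -0.3152  0.1999] F [ 1.  -0.5 -0.9] g 0.247
[[390. 435.]
 [441. 234.]
 [346. 234.]]
```

View pics/h1.png

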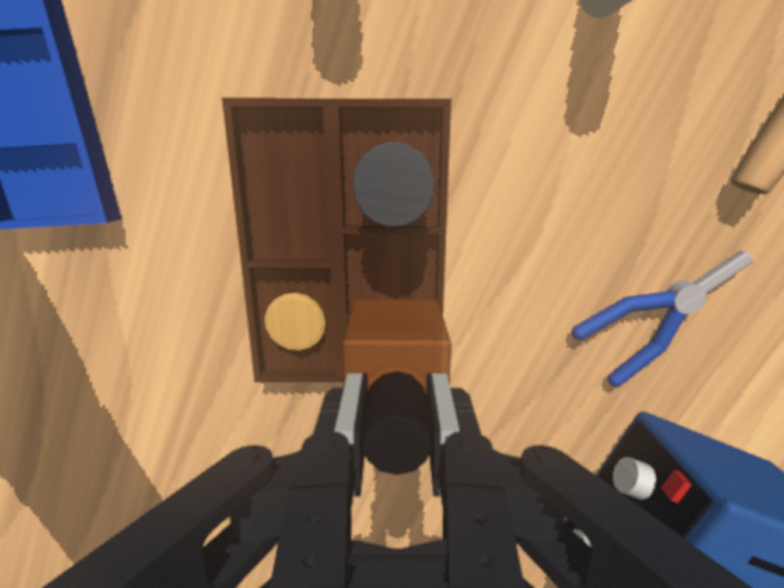

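```bash
python3 - <<'E'
from h import *
setdown(.034,-.015,.0753,opening=.5,pre=False)
s=readout.state(); ln([*s["tool_pos"][:2],.17],None,.2)
fingers.gripper_to(1.0)
s=st(); p=optics.snapshot("wrist");W=cam(p,s);save("h2.png",p["img"],None,1.3)
E
```

```text
low t 20.24 pos [ 0.5853 -0.3169  0.0842] F [-0.7 -0.6 -0.4] g 0.244
touch True t 20.64 pos [ 0.5846 -0.3169  0.075 ] F [-1.5 -1.   4.2] g 0.243
released t 20.98 pos [ 0.5846 -0.3163  0.0743] F [-0.1  0.3 -0.2] g 0.503
 t 22.11 pos [ 0.5845 -0.3163  0.1697] F [-0.  -0.3 -0.2] g 0.997
```

View pics/h2.png

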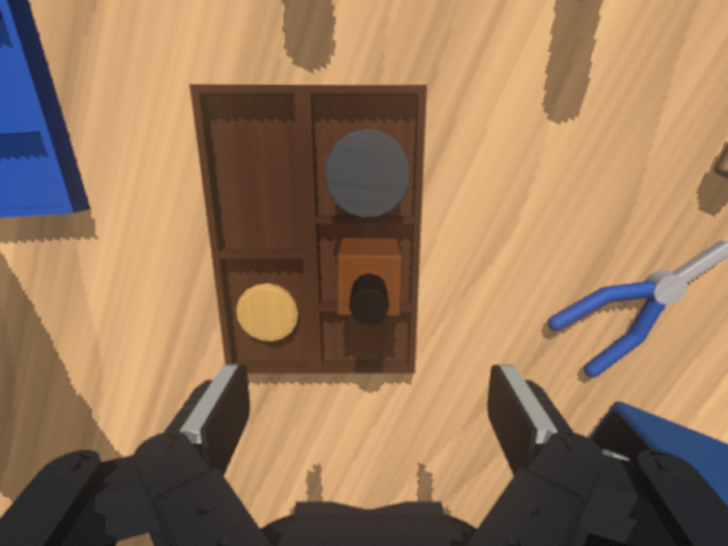

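```bash
python3 - <<'E'
from h import *
x,y=.630,-.105
manip.move_pose([x,y,.17],down(TY)); s=st()
p=optics.snapshot("wrist");W=cam(p,s);save("i1.png",p["img"],None,1.4);np.save("W8.npy",W)
print((proj(p,W,[[x,y,.06]])*1.4).round())
for l in ("borax_stick","ring_cone"):
    for d in spotter.pinpoint(p,l): print(l,d["p"],np.array(d["at"])*1.4,onz(p,W,d["at"][::-1],0))
E
```

```text
t 23.02 pos [ 0.6298 -0.1066  0.1702] F [-0.3 -1.3 -0. ] g 0.999
[[397. 304.]]
borax_stick 0.6 [279.44 397.88] [ 0.63155636 -0.10680144  0.        ]
```

View pics/i1.png

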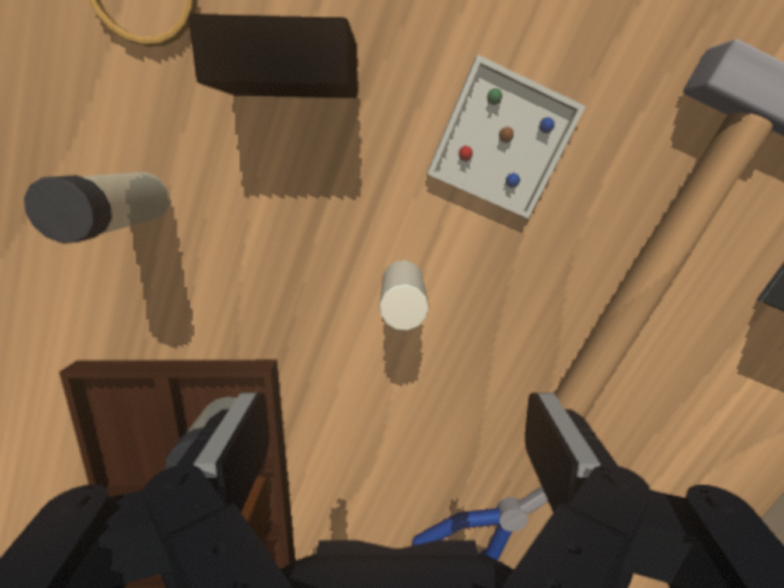

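```bash
python3 - <<'E'
from h import *
p=optics.snapshot("wrist");W=np.load("W8.npy")
x,y=onz(p,W,np.array([404,307])/1.4,.06)[:2]; print(x,y)
ln([x,y,.10],down(TY),.2); s=st()
p=optics.snapshot("wrist");W=cam(p,s);save("i2.png",p["img"],(200,180,370,320),4)
print((proj(p,W,[[x,y,.06]])-[200,180])*4);np.save("W8.npy",W)
E
```

```text
0.6343174653952383 -0.10483752831228571
 t 23.73 pos [ 0.6343 -0.1056  0.1003] F [-0.1  0.9  1.3] g 0.996
[[330.13648974 309.93926269]]
```

View pics/i2.png

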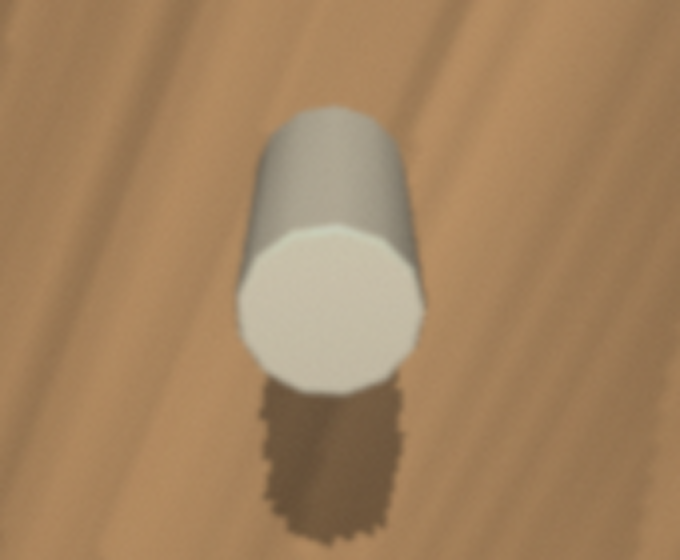

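```bash
python3 - <<'E'
from h import *
x,y=.6343,-.1048
r=ln([x,y,.041],down(TY),.12,12); s=st(f"down {r}")
fingers.gripper_to(0.0,35); s=st("grip"); z0=s["tool_pos"][2]
ln([x,y,.20],None,.2); st("lift")
g=tray(.034,-.072)
manip.move_pose([*g,.20],down(TY)); s=st("hover")
p=optics.snapshot("wrist");W=cam(p,s);save("i3.png",p["img"],None,1.3);print("z0",z0)
print((proj(p,W,[[*s["tool_pos"][:2],.2+.019]])*1.3).round())
E
```

```text
down False t 24.42 pos [ 0.6347 -0.1051  0.0417] F [-0.2 -0.5 -0.1] g 0.998
grip t 24.98 pos [ 0.6344 -0.1049  0.0414] F [-0.7  0.4  4.4] g 0.318
lift t 25.92 pos [ 0.6336 -0.1045  0.1987] F [-1.   0.5 -1. ] g 0.317
hover t 26.95 pos [ 0.6079 -0.3667  0.1994] F [ 0.  -0.1 -0.6] g 0.327
z0 0.041363991723067234
[[366. 422.]]
```

View pics/i3.png

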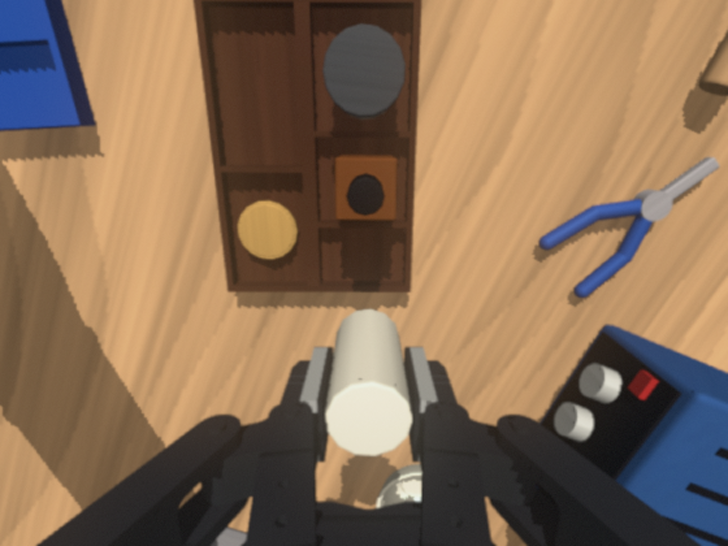

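```bash
python3 - <<'E'
from h import *
setdown(.034,-.072,.0464,opening=.5,pre=False)
s=readout.state(); ln([*s["tool_pos"][:2],.19],None,.2)
fingers.gripper_to(1.0)
s=st(); p=optics.snapshot("wrist");W=cam(p,s);save("i4.png",p["img"],None,1.3)
# block
by=np.radians(20)
manip.move_pose([.524,-.016,.17],down(TY)); s=st("block")
p=optics.snapshot("wrist");W=cam(p,s);save("j1.png",p["img"],None,1.4);np.save("W9.npy",W)
for d in spotter.pinpoint(p,"charcoal_block"): print(d["p"],np.array(d["at"])*1.4,onz(p,W,d["at"][::-1],0))
E
```

```text
low t 28.12 pos [ 0.6074 -0.3695  0.0555] F [ 0.8 -0.8 -0.8] g 0.318
touch True t 28.52 pos [ 0.6069 -0.3695  0.0462] F [-0.3 -0.3  5.2] g 0.318
released t 28.82 pos [ 0.6066 -0.3688  0.0453] F [-0.5  0.8  0.8] g 0.498
 t 30.19 pos [ 0.6066 -0.3688  0.1898] F [-0.1  0.  -0.9] g 0.997
block t 31.6 pos [ 0.5247 -0.0172  0.1703] F [ 0.4 -0.2 -0.2] g 1.001
0.71 [273.98 401.52] [ 0.52746796 -0.01275622  0.        ]
```

View pics/i4.png

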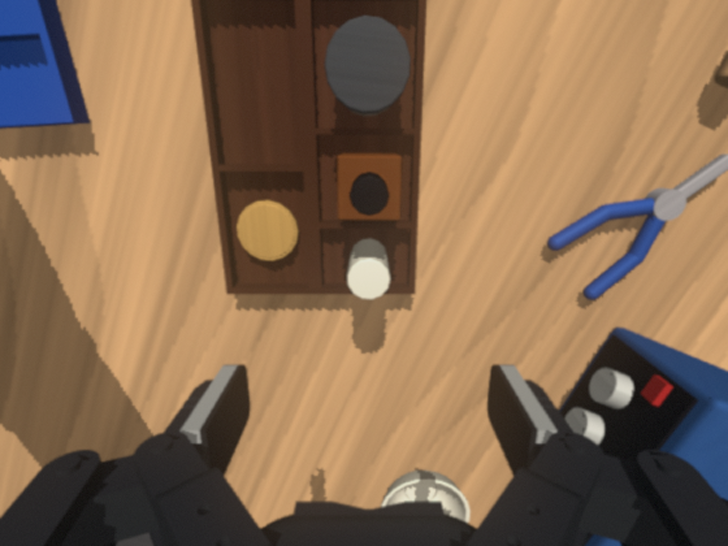

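View pics/j1.png

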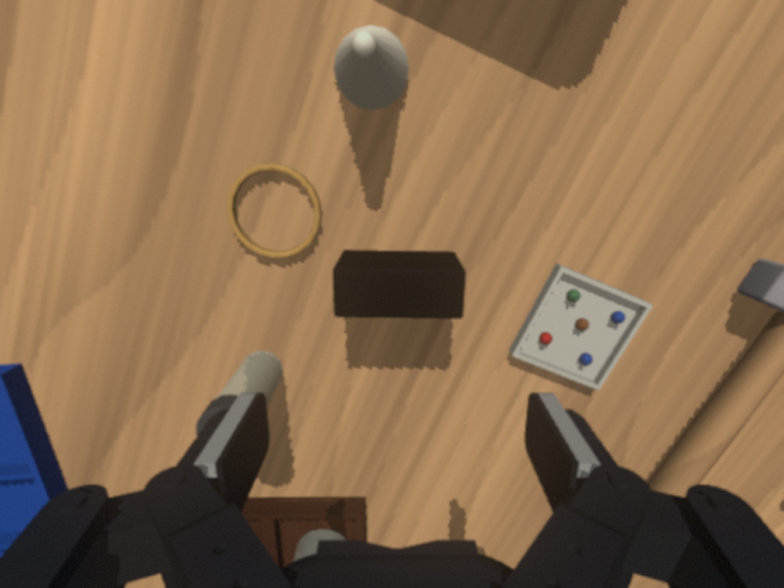

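```bash
python3 - <<'E'
from h import *
s=st();p=optics.snapshot("wrist");W=cam(p,s);np.save("W9.npy",W)
im=np.clip(p["img"].astype(float)*2.2,0,255).astype(np.uint8)
save("j2.png",im,(225,165,345,275),6)
for y in (TY+np.pi/2,TY-np.pi/2):
  for xy in ((.526,-.013),):
    q=planner.solve_ik([*xy,.1],down(y)); print(round(y,2),None if q is None else q.round(2))
for y in (TY,TY+np.pi): q=planner.solve_ik([*tray(-.038,.045),.1],down(y)); print(round(y,2),None if q is None else q.round(2))
E
```

```text
t 31.7 pos [ 0.5247 -0.0174  0.1701] F [-0.7 -0.3 -0.1] g 1.004
1.97 [-0.02  0.54 -0.06  2.    0.06  0.6   1.85]
-1.17 [-0.54  0.68  0.76  2.02 -0.71  0.73 -0.51]
0.4 [ 0.23  0.62  0.34  1.89 -0.32  0.69  1.16]
3.54 [-0.18  0.97  1.22  1.9  -1.05  1.1  -1.26]
```

View pics/j2.png

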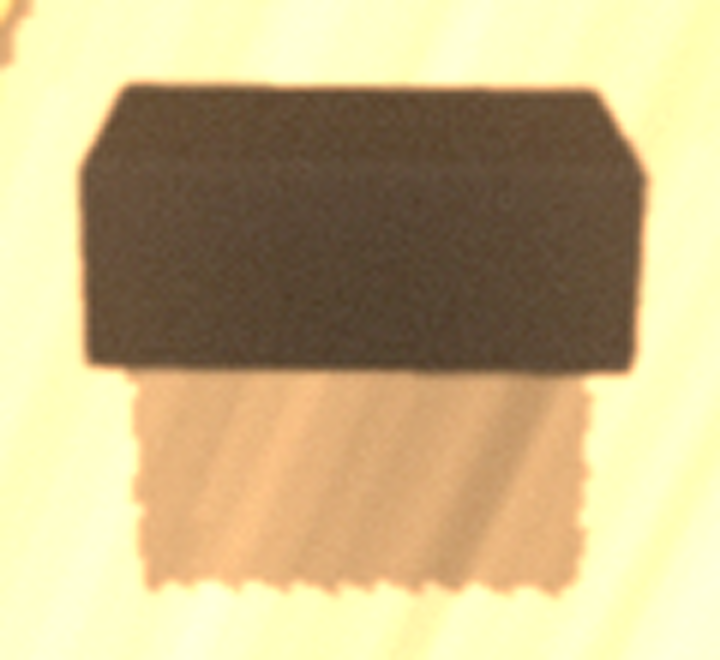

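```bash
python3 - <<'E'
from h import *
p=optics.snapshot("wrist");W=np.load("W9.npy")
C=np.array([[82,168],[646,175],[633,373],[88,366]])/6+[225,165]
P=np.array([onz(p,W,u,.052) for u in C]);c=P.mean(0);print(P.round(4),c)
A=[]
for a,b in ((0,1),(3,2),(3,0),(2,1)): d=P[b]-P[a];A.append(np.arctan2(d[1],d[0]));print(np.degrees(A[-1]).round(1),np.linalg.norm(d).round(4))
by=(A[0]+A[1])/2+np.pi/2   # tool x
x,y=c[:2]
manip.move_pose([x,y,.15],down(by));ln([x,y,.11],down(by),.15); s=st("aligned")
p=optics.snapshot("wrist");W=cam(p,s);save("j3.png",np.clip(p["img"].astype(float)*1.6,0,255).astype(np.uint8),None,1.4)
print((proj(p,W,P)*1.4).round()); np.save("blk.npy",[x,y,by])
E
```

```text
[[ 0.4854 -0.013   0.052 ]
 [ 0.5544  0.0149  0.052 ]
 [ 0.5648 -0.011   0.052 ]
 [ 0.4958 -0.0388  0.052 ]] [ 0.52510983 -0.01198461  0.052     ]
22.0 0.0744
21.9 0.0744
111.8 0.0278
111.9 0.0279
aligned t 33.35 pos [ 0.5249 -0.0119  0.1099] F [ 0.2 -0.7  0.3] g 0.999
[[429. 264.]
 [425. 416.]
 [367. 416.]
 [363. 264.]]
```

View pics/j3.png

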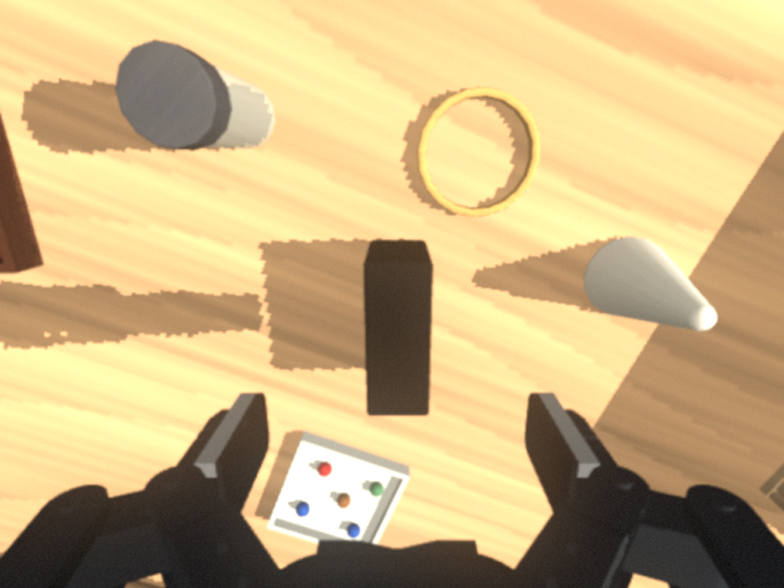

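```bash
python3 - <<'E'
from h import *
x,y,by=np.load("blk.npy")
r=ln([x,y,.038],down(by),.12,12); s=st(f"down {r}")
fingers.gripper_to(0.0,40); s=st("grip"); z0=s["tool_pos"][2]
ln([x,y,.20],None,.2); st("lift")
g=tray(-.038,.045)
manip.move_pose([*g,.20],down(TY)); s=st("hover")
ln([*g,.16],down(TY),.15);s=st()
p=optics.snapshot("wrist");W=cam(p,s);save("k1.png",np.clip(p["img"].astype(float)*1.5,0,255).astype(np.uint8),None,1.3);print("z0",z0)
zt=s["tool_pos"][2]+.052-z0
T=np.eye(4);T[:3,:3]=R.from_rotvec(s["orientation"]).as_matrix();T[:3,3]=s["tool_pos"]
print((proj(p,W,[(T@[a,-(.052-z0),b,1])[:3] for a,b in ((-.015,.038),(.015,.038),(.015,-.038),(-.015,-.038))])*1.3).round())
E
```

```text
down False t 34.15 pos [ 0.5255 -0.012   0.0386] F [-0.5  0.3  0.3] g 0.997
grip t 34.71 pos [ 0.5253 -0.0119  0.0384] F [-1.6  1.   6.3] g 0.342
lift t 35.67 pos [ 0.5244 -0.012   0.199 ] F [-0.1  0.4 -1.5] g 0.343
hover t 36.75 pos [ 0.4956 -0.2875  0.1993] F [-0.   0.2 -0.8] g 0.342
 t 37.17 pos [ 0.4954 -0.2881  0.1599] F [-0.6 -0.9 -0.8] g 0.349
z0 0.0384378537721843
[[315. 301.]
 [417. 301.]
 [409. 502.]
 [323. 502.]]
```

View pics/k1.png

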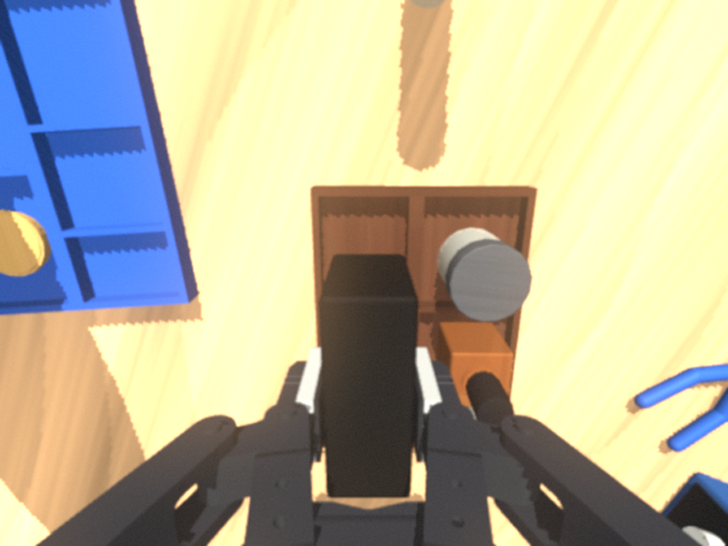

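```bash
python3 - <<'E'
from h import *
setdown(-.041,.045,.0434,dz=.002,opening=.46,pre=False)
p=optics.snapshot("wrist");save("k2.png",np.clip(p["img"].astype(float)*1.5,0,255).astype(np.uint8),None,1.2)
s=readout.state(); ln([*s["tool_pos"][:2],.2],None,.15)
st(); manip.move_pose([.50,-.22,.26],down(TY)); fingers.gripper_to(1.0); s=st()
p=optics.snapshot("wrist");W=cam(p,s);save("k3.png",np.clip(p["img"].astype(float)*1.5,0,255).astype(np.uint8),None,1.3)
E
```

```text
low t 38.09 pos [ 0.4937 -0.2926  0.0523] F [ 0.1 -0.  -0.3] g 0.345
touch True t 38.49 pos [ 0.4937 -0.2922  0.0432] F [-0.4  0.   5.9] g 0.344
released t 38.75 pos [ 0.4931 -0.2919  0.0427] F [-0.5 -0.   0.1] g 0.458
 t 40.0 pos [ 0.4928 -0.2916  0.1992] F [-0.3  0.1  0.5] g 0.46
 t 40.98 pos [ 0.4999 -0.2203  0.2598] F [-0.7  0.5  0.2] g 0.994
```

View pics/k3.png

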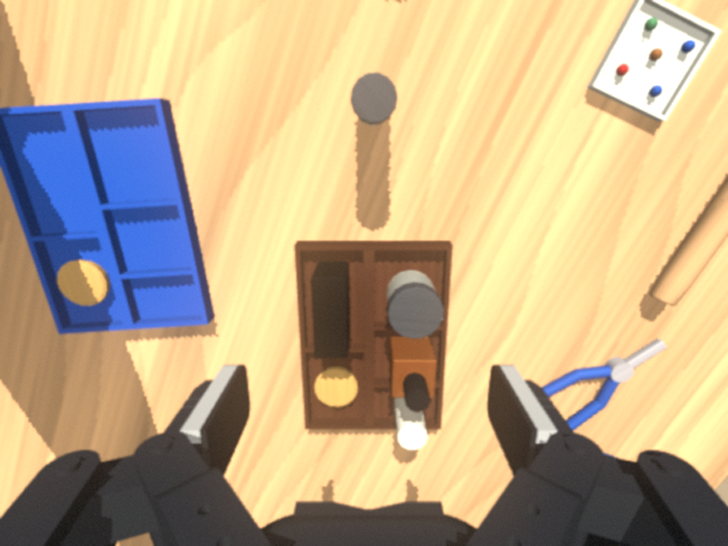

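```bash
python3 - <<'E'
from h import *
manip.move_pose([.45,.05,.30],down(TY)); st()
for n,c in (("scene",(110,140,330,300)),("top",(100,110,480,250))):
    p=optics.snapshot(n); im=np.clip(p["img"].astype(float)*1.5,0,255).astype(np.uint8)
    save(f"l_{n}.png",im,c,3.6 if n=="scene" else 2.1)
    if n=="scene": save("l_scene2.png",p["img"],(300,220,440,400),3.2)
E
```

```text
t 42.11 pos [0.4504 0.0489 0.3   ] F [-1.   0.1  0.1] g 1.0
```

View pics/l_scene.png

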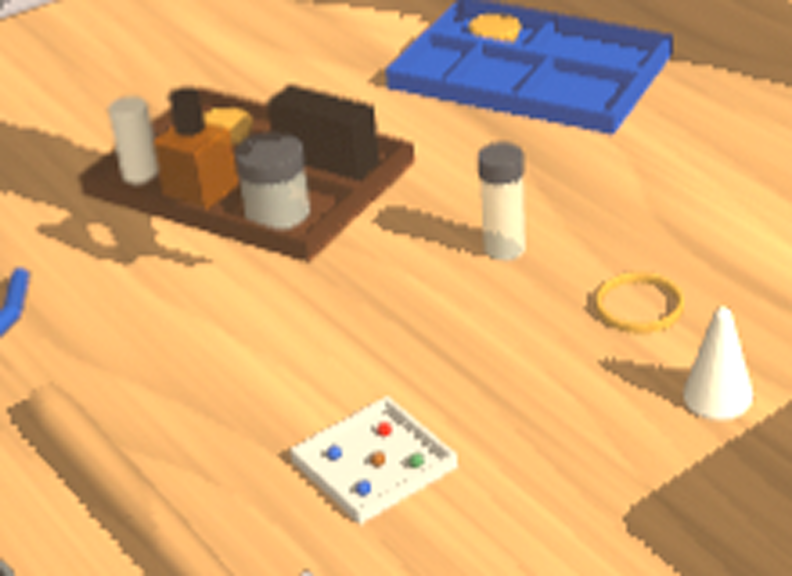

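View pics/l_top.png

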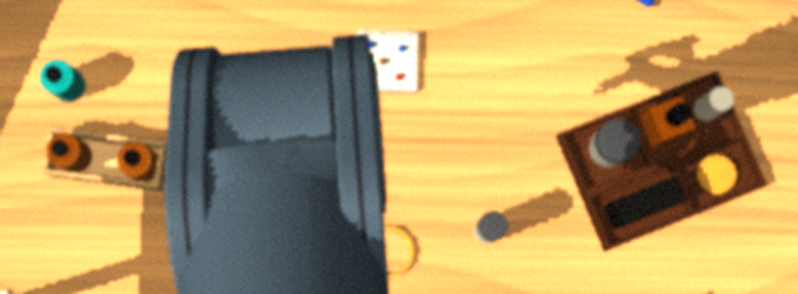

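View pics/l_scene2.png

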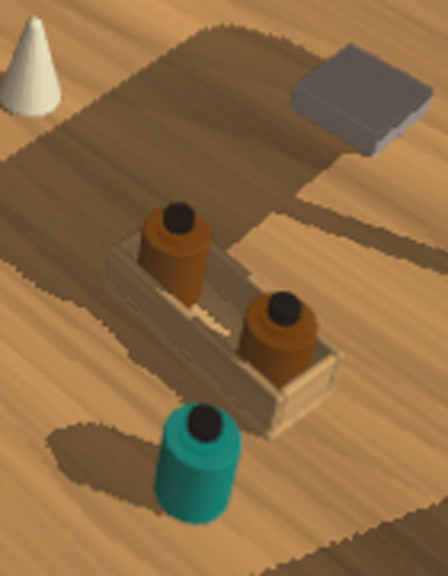

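All four wanted things stand upright in their cells. The round bottles, slim jar, cone and turquoise bottle still stand where they were, and the arm is clear.

```bash
python3 - <<'E'
from h import *
order.sign_off(); st()
E
```

```text
the job is handed in; nothing more can be done
the job is handed in; nothing more can be done
```

The dark wooden tray is packed and the job is handed in. I placed the squat jar in WIDE, the square bottle from the crate's middle place in MEDIUM, the white stick in NARROW and the black block lengthwise in LONG, in that order.

Each thing was lowered until it touched the floor of its cell at about 4–6 N, then released. The whole job took about 42 s of the 112 s allowed.

**Last checks:** the final wrist, scene and top pictures show all four upright and released in their cells. The two round bottles (still in the crate), the slim jar and the cone are standing in place, and so is the turquoise look-alike. In that last top picture the arm hid the cone, so for the cone I relied on the scene picture. The robot was touching nothing.

**Disagreement:** the tray's position differed by about 3 mm between the overhead and wrist cameras. I used the wrist value, which is well inside the room in the cells. No other check failed or disagreed.

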